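# Set the flip tags on the sample bins

### The arm

A 6-joint arm with a two-finger parallel gripper is mounted at the origin on the work surface. World frame = base frame: x ahead of the robot, y to its left, z up, the work surface at z = 0. Lengths are in m, angles in rad, forces in N, time in s.
With the tool pointing down it reaches from about 0.4 to 0.925 m from the base axis. Payload 3.4 kg.
Tool frame: the origin (TCP) lies at the very end of the fingers, on their centre line; the grasp point (between the pads) lies 19 mm behind it; z points along the fingers, y is the line along which they close (so a half turn about z gives the same grasp; the last joint's range is limited). The gripper opens to 85 mm and grips with 20 to 120 N. Pads are 22 mm wide; open, the fingers measure 114 mm over their backs; the gripper's body (76 mm by 85 mm) begins 54 mm behind the grasp point. The pads swing forward as they close: fully open they stand 13 mm farther back than shut.
Start: joints at [-1.238, 0.307, 1.506, -0, 1.328, -0.073], TCP at [0.227, -0.528, 0.231] pointing down, gripper open.
Joint ranges: [-3.12, 3.12], [-1.05, 2.28], [0.14, 2.33], [-1.42, 4.57], [0.1, 2.73], [-2.68, 2.68]. Speed limits (rad/s): [2.57, 2.57, 3.14, 3.14, 3.14, 3.14].

### API

Orientations are given as a rotation vector (axis times angle).
In Python, from plant import readout, viewer, order, recognise gives the robot as it stands.
- The arm moves only by the tool play_rows, never from a script. Its argument "steps" is a list of rows, each a list of 3 entries, a list of its own where there are three numbers: the finger opening in mm, from 0 to 85.4, then the shift along the tool's x, y, z scaled (see below), then the turn, a rotation vector about the tool's x, y, z scaled (see below). In form: [[gripper, [tx, ty, tz], [ax, ay, az]], ...]. A call has 1 to 5 rows; each row shifts and turns the commanded pose from where the row before left it, along the tool's axes as they then stand; what a row does not reach is not made up. The controller multiplies each number of a shift by 1000 mm and each number of a turn by pi rad. A row lasts 1/8 s, in which the tool goes at most 62.5 mm and 10.7 degrees, less where a joint would pass 70% of its speed; a pose out of reach is approached as far as the arm can. A call with a number of a shift or a turn outside -1 to 1 is refused whole. A call with a gripper value outside its range is refused whole. The fingers move at their own pace and stop on an object; "squeeze" is the grip in N (left out, the last holds). Time passes only in rows, so rows that do not move let the fingers close. It gives the time, the measured TCP pose, the force, the opening and the grip force at its end, in the units of the state.
- readout.get_state(): the state, without advancing time (a new reading comes with each control period).
- viewer.get_image(name): name is "scene" or "top"; returns a dict with "color" (420x560x3 uint8, red, green, blue), "z_map" (420x560 float32, m along the optical axis (not along the pixel's ray), 0 where there is no reading), "mtx" (3x3 intrinsics, pixels), "k1" (the pictures are not rectified: a ray, as slopes to the right and down, at radius r is drawn at 1 + k1 r^2 times it, then the intrinsics apply), "R" (3x3) and "t" (3): a world point X has camera coordinates R X + t. Camera axes: x right, y down, z forward; pixel columns grow to the right and rows downward; lengths in m; the calibration is good to about 2 mm. A picture is of the moment at which its call begins.
- order.finish_job(): hands the job in; it is judged then, once.
Trained networks look in a picture, given as the dict that the camera call returned (one of the last four; its "shot" number tells which), for a name from the list of things; names that differ only in an ending like _2 or _b are one class to them, and where a whole thing is asked for, a point or a joint stands for the part that bears it (a point fixed in the world has none). Each returns a list of dicts, best first, with "p" (0 to 1); they miss things now and then, are a little off and sometimes report something else, mostly with a low value. They report only what shows in the picture. A call takes as long as a camera call.
- recognise(picture, query): "position" ([x, y, z] in m, in the coordinates of the camera as it stood for that picture, good to about 4 mm: the middle of the surface that is visible of it).
The state is a dict: "time_s": time; "joint_pos": joint angles; "joint_vel": joint speeds; "tau": joint torques, N m; "tcp_pos": TCP position; "tool_rot": TCP orientation; "contact_force": force on the tool from outside, world axes, zero at the start; "moment": the same for the moment, N m; "grip_width": finger opening in m; "finger_force": force on a finger pad.
Only numpy, scipy, OpenCV 4.12 (cv2) and the standard library are available. Lean on these libraries where they do the work, as an engineer would, in place of code of your own. Each camera call takes 0.05 s, during which the arm holds its last target. There are 200 camera calls.

### The job

Each two-place sample bin on the rack has a hinged flip tag standing beside it that shows a round disc when pushed over one way and a straight bar when pushed over the other way. With a fingertip, push over the tags that are wrong, each fully to its stop, so that only the full bins (a jar in both places) show the disc and the others show the bar. Leave the tags that are already right as they are, and do not lift or shift the jars or anything else on the bench.

Things in the scene. Friction and masses are not known exactly. Their poses are not given: they have to be found in the camera images.
- tag_a (a joint): white plate tag of unit A, 52 mm wide (along the hinge), 4 mm thick, free edge 65 mm from the hinge; disc 38 mm across on one face, bar 42 x 10 mm on the other. Rad: 0 = leaning 0.6 off vertical to the unit's -y, bar face up (not full); 0.6 upright; 1.2 = leaning 0.6 to its +y, disc face up (full). Stops at 0 and 1.2; light friction (0.4 N at the edge) holds it where it is left
- hinge_a (a point): middle of the hinge axis of tag_a, fixed to its unit, 47 mm above the bench. Hinge along this frame's x; the tag swings along its y (roughly the robot's left); z up. Hinge posts at x = -34 and +34 mm rise 7 mm above the axis. Units stand about 150 mm apart in a row along y, in any order
- bin_a (a point): centre of the inner floor of bin a, 100 mm from hinge_a on its -x side (towards the robot), same unit; white bin 90 x 112 mm, 34 mm high, parted by a wall into two places centred 27 mm to +y and to -y. Full = a jar in both places
- tag_b (a joint): white plate tag of unit B, 52 mm wide (along the hinge), 4 mm thick, free edge 65 mm from the hinge; disc 38 mm across on one face, bar 42 x 10 mm on the other. Rad: 0 = leaning 0.6 off vertical to the unit's -y, bar face up (not full); 0.6 upright; 1.2 = leaning 0.6 to its +y, disc face up (full). Stops at 0 and 1.2; light friction (0.4 N at the edge) holds it where it is left
- hinge_b (a point): middle of the hinge axis of tag_b, fixed to its unit, 47 mm above the bench. Hinge along this frame's x; the tag swings along its y (roughly the robot's left); z up. Hinge posts at x = -34 and +34 mm rise 7 mm above the axis. Units stand about 150 mm apart in a row along y, in any order
- bin_b (a point): centre of the inner floor of bin b, 100 mm from hinge_b on its -x side (towards the robot), same unit; white bin 90 x 112 mm, 34 mm high, parted by a wall into two places centred 27 mm to +y and to -y. Full = a jar in both places
- tag_c (a joint): white plate tag of unit C, 52 mm wide (along the hinge), 4 mm thick, free edge 65 mm from the hinge; disc 38 mm across on one face, bar 42 x 10 mm on the other. Rad: 0 = leaning 0.6 off vertical to the unit's -y, bar face up (not full); 0.6 upright; 1.2 = leaning 0.6 to its +y, disc face up (full). Stops at 0 and 1.2; light friction (0.4 N at the edge) holds it where it is left
- hinge_c (a point): middle of the hinge axis of tag_c, fixed to its unit, 47 mm above the bench. Hinge along this frame's x; the tag swings along its y (roughly the robot's left); z up. Hinge posts at x = -34 and +34 mm rise 7 mm above the axis. Units stand about 150 mm apart in a row along y, in any order
- bin_c (a point): centre of the inner floor of bin c, 100 mm from hinge_c on its -x side (towards the robot), same unit; white bin 90 x 112 mm, 34 mm high, parted by a wall into two places centred 27 mm to +y and to -y. Full = a jar in both places
- tag_d (a joint): white plate tag of unit D, 52 mm wide (along the hinge), 4 mm thick, free edge 65 mm from the hinge; disc 38 mm across on one face, bar 42 x 10 mm on the other. Rad: 0 = leaning 0.6 off vertical to the unit's -y, bar face up (not full); 0.6 upright; 1.2 = leaning 0.6 to its +y, disc face up (full). Stops at 0 and 1.2; light friction (0.4 N at the edge) holds it where it is left
- hinge_d (a point): middle of the hinge axis of tag_d, fixed to its unit, 47 mm above the bench. Hinge along this frame's x; the tag swings along its y (roughly the robot's left); z up. Hinge posts at x = -34 and +34 mm rise 7 mm above the axis. Units stand about 150 mm apart in a row along y, in any order
- bin_d (a point): centre of the inner floor of bin d, 100 mm from hinge_d on its -x side (towards the robot), same unit; white bin 90 x 112 mm, 34 mm high, parted by a wall into two places centred 27 mm to +y and to -y. Full = a jar in both places
- jar_1_mid (a point): loose amber sample jar with white lid, 38 mm across, 56 mm high, in one of the bins; this point is its centre, half-way up
- jar_2_mid (a point): loose amber sample jar with white lid, 38 mm across, 56 mm high, in one of the bins; this point is its centre, half-way up
- jar_3_mid (a point): loose amber sample jar with white lid, 38 mm across, 56 mm high, in one of the bins; this point is its centre, half-way up
- jar_4_mid (a point): loose amber sample jar with white lid, 38 mm across, 56 mm high, in one of the bins; this point is its centre, half-way up
- jar_5_mid (a point): loose amber sample jar with white lid, 38 mm across, 56 mm high, in one of the bins; this point is its centre, half-way up
- dish: loose white dish, 64 mm across, 15 mm high, lying on the rack plate beyond the tags; origin under its centre
- loupe: loose black loupe, 42 mm across, 36 mm high, on the rack plate beyond the tags; origin under its centre
- pen: loose dark marker pen, 125 mm long, 13 mm thick, lying between two bin units; origin under its body
- scale: loose flat white L-shaped photo scale, 110 x 112 mm, 4 mm thick, on the bench to the right; origin under its long arm
- beaker: loose glass beaker, 64 mm across, 85 mm high, on the bench to the left; origin under its centre
- wash: loose white wash bottle, 60 mm across, 115 mm high, on the bench to the left; origin under its centre

How it is judged:
By the outcome, as a careful person would: the job done as asked, in the order asked, and still so for the second after the job is handed in, with the robot touching nothing.
It also fails if it takes over 42 s, if anything falls off the work surface, if the arm or the gripper's body presses on something with over 40 N, if the wrist force passes 120 N, or if a joint passes its speed limit or range.

## Working session

There is one attempt and no reset: what is moved stays moved. The work goes in short steps, Python scripts to look and compute and a tool call to move; the robot and the scene stay as the last step left them, time stands still between calls to the robot, and variables do not carry over. Pictures are saved under pics/ and viewed, at most 10 in all, crops included, and the job is handed in when it is done.

Besides the shell and the picture viewer there is one more tool, called after "Request:" by a JSON object that holds its "fn" and its "kwargs", one argument or row to a line. play_rows: Moves the arm, as the interface text tells. Shifts and turns lie within -1 to 1; 1 stands for 1000 mm of shift or pi rad of turn. Its arguments: {"type":"object","properties":{"steps":{"type":"array","items":{"type":"array"}},"squeeze":{"type":"number"}},"required":["steps"]}

```bash
mkdir -p pics; cat > h.py <<'E'
import numpy as np, cv2
from plant import readout, viewer, order, recognise
def w(p,c): return np.array(p['R']).T@(np.array(c)-np.array(p['t']))
def save(p,n): cv2.imwrite('pics/'+n,p['color'][:,:,::-1])
def px2w(p,u,v):
    K=np.array(p['mtx']);z=p['z_map'][int(v),int(u)]
    d=np.array([(u-K[0,2])/K[0,0],(v-K[1,2])/K[1,1]]);s=d.copy()
    for _ in range(20): s=d/(1+p['k1']*(s@s))
    return w(p,[s[0]*z,s[1]*z,z])
E
python3 - <<'E'
from h import *
for n in ['scene','top']:
    p=viewer.get_image(n);save(p,n+'1.png')
    print(n,'cam',w(p,[0,0,0]).round(3))
    for q in ['tag_a','hinge_a','bin_a','jar_1_mid','pen','loupe','dish']:
        print(q,[(w(p,r['position']).round(3).tolist(),round(r['p'],2)) for r in recognise(p,q)])
s=readout.get_state();print(s['time_s'],s['tcp_pos'],s['tool_rot'],s['contact_force'])
E
```

```text
scene cam [1.113 0.146 0.982]
tag_a [([0.551, -0.104, 0.083], 0.74), ([0.547, 0.023, 0.075], 0.71), ([0.574, -0.248, 0.083], 0.62), ([0.474, 0.431, 0.074], 0.6), ([0.534, 0.164, 0.075], 0.52), ([0.525, 0.033, 0.011], 0.36)]
hinge_a [([0.524, -0.266, 0.016], 0.95), ([0.518, -0.111, 0.012], 0.78), ([0.524, 0.025, 0.013], 0.57), ([0.48, 0.174, 0.014], 0.56)]
bin_a [([0.518, -0.115, 0.007], 0.9), ([0.478, 0.177, 0.015], 0.76), ([0.532, 0.164, 0.075], 0.49)]
jar_1_mid [([0.456, 0.056, 0.061], 0.58)]
pen [([0.482, 0.104, 0.015], 0.63)]
loupe [([0.659, -0.081, 0.017], 0.53), ([0.469, -0.24, 0.063], 0.44)]
dish [([0.669, 0.068, 0.015], 0.37)]
top cam [0.331 0.014 1.224]
tag_a [([0.559, -0.249, 0.08], 0.75), ([0.54, -0.102, 0.082], 0.68), ([0.527, 0.169, 0.078], 0.66), ([0.466, 0.171, 0.019], 0.62), ([0.544, 0.023, 0.081], 0.52)]
hinge_a [([0.496, -0.121, 0.013], 0.98), ([0.51, -0.267, 0.017], 0.83), ([0.469, 0.177, 0.01], 0.82), ([0.496, 0.03, 0.014], 0.74)]
bin_a [([0.51, -0.268, 0.017], 0.83), ([0.495, -0.122, 0.013], 0.73), ([0.495, 0.027, 0.016], 0.67), ([0.467, 0.175, 0.02], 0.66), ([0.541, -0.103, 0.08], 0.61)]
jar_1_mid [([0.44, 0.049, 0.073], 0.56), ([0.544, 0.024, 0.084], 0.33), ([0.497, -0.119, 0.014], 0.31)]
pen [([0.479, 0.098, 0.019], 0.56), ([0.496, 0.024, 0.015], 0.25)]
loupe [([0.507, -0.268, 0.016], 0.68), ([0.636, -0.087, 0.015], 0.48), ([0.477, 0.096, 0.019], 0.26)]
dish [([0.497, -0.12, 0.011], 0.72)]
0.8 [ 0.22748536 -0.52811109  0.23133845] [3.07679436e+00 6.34553412e-01 2.70279997e-05] [ 0.59735676 -0.67495602  0.01197876]
```

View pics/scene1.png

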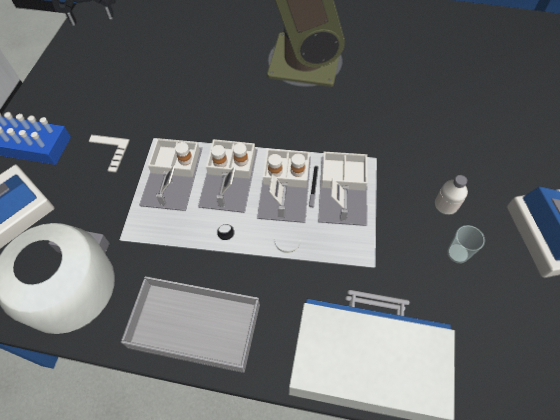

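View pics/top1.png

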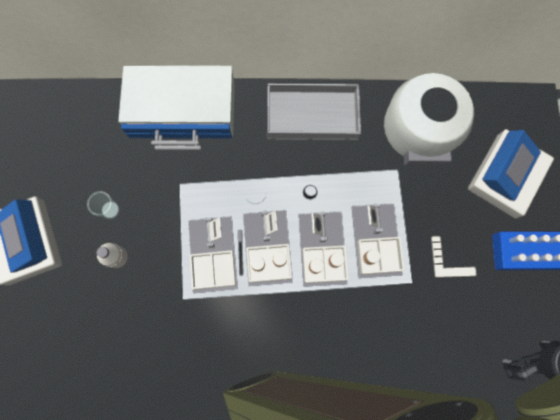

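The scene view shows the rack from (130,140) to (378,255). From left to right the bins hold 1, 2, 2 and 0 jars, and the tags stand at about (166,188), (227,186), (280,196) and (340,200). The top view agrees. I need a zoom to read the faces.

```bash
python3 - <<'E'
from h import *
a=cv2.imread('pics/scene1.png')[135:225,135:375];b=cv2.imread('pics/top1.png')[200:300,180:410]
a=cv2.resize(a,(790,296),interpolation=3);b=cv2.resize(b,(690,300),interpolation=3)
b=cv2.copyMakeBorder(b,0,0,0,100,0);cv2.imwrite('pics/crop1.png',np.vstack([a,b]))
E
```

```text
(no output)
```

View pics/crop1.png

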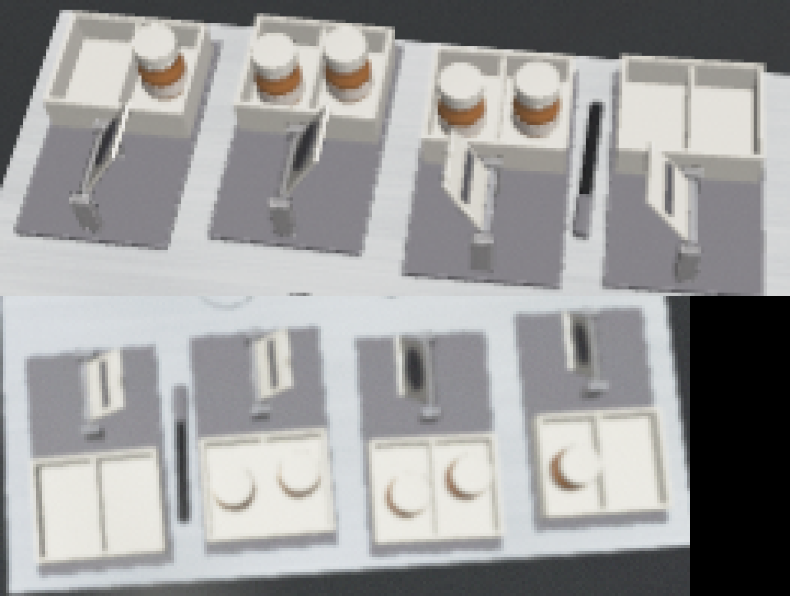

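Left to right in the scene: unit 1 (y≈-0.25) holds one jar but shows the disc, so it is wrong. Unit 2 (y≈-0.10) is full with the disc, so it is right. Unit 3 (y≈0.02) is full with the bar, so it is wrong. Unit 4 (y≈0.17) is empty with the bar, so it is right. Next I measure tags 1 and 3 precisely.

```bash
python3 - <<'E'
from h import *
def cloud(p):
    K=np.array(p['mtx'],float);z=p['z_map'];v,u=np.nonzero(z>0)
    d=np.c_[(u-K[0,2])/K[0,0],(v-K[1,2])/K[1,1]];s=d.copy()
    for _ in range(20): s=d/(1+p['k1']*(s**2).sum(1,keepdims=True))
    Z=z[v,u][:,None];return (np.c_[s*Z,Z]-np.array(p['t']))@np.array(p['R'])
for n in ['scene','top']:
    C=cloud(viewer.get_image(n))
    for i,(x,y) in enumerate([(.565,-.249),(.545,-.102),(.545,.024),(.53,.168)]):
        m=(abs(C[:,0]-x)<.055)&(abs(C[:,1]-y)<.055)&(C[:,2]>.062)&(C[:,2]<.13)
        m&=C[:,0]>x-.04
        P=C[m];c=P.mean(0);N=np.linalg.svd(P-c)[2][2]
        e=P[P[:,2]>np.percentile(P[:,2],95)-.012]
        g=np.polyfit(e[:,0],e[:,1],1)
        print(n,i+1,len(P),'mean',c.round(3),'normal',N.round(2),'z',np.percentile(P[:,2],[2,98]).round(3),'edge mean',e.mean(0).round(3),'x',np.percentile(e[:,0],[3,97]).round(3),'y',np.percentile(e[:,1],[3,97]).round(3),'yaw',np.degrees(np.arctan(g[0])).round(1))
E
```

```text
scene 1 113 mean [ 0.57  -0.242  0.089] normal [-0.08  0.81 -0.58] z [0.067 0.103] edge mean [ 0.566 -0.236  0.098] x [0.543 0.591] y [-0.244 -0.231] yaw 5.5
scene 2 141 mean [ 0.547 -0.098  0.088] normal [ 0.07 -0.85  0.53] z [0.065 0.105] edge mean [ 0.544 -0.091  0.099] x [0.517 0.568] y [-0.097 -0.086] yaw 2.7
scene 3 219 mean [0.549 0.016 0.087] normal [ 0.07 -0.89 -0.45] z [0.063 0.106] edge mean [0.55  0.009 0.101] x [0.524 0.573] y [0.004 0.014] yaw 5.5
scene 4 211 mean [0.532 0.16  0.085] normal [-0.07  0.81  0.58] z [0.064 0.101] edge mean [0.531 0.152 0.096] x [0.506 0.555] y [0.146 0.158] yaw 4.9
top 1 150 mean [ 0.564 -0.246  0.088] normal [-0.06  0.82 -0.56] z [0.063 0.105] edge mean [ 0.564 -0.238  0.1  ] x [0.54  0.587] y [-0.243 -0.233] yaw 4.3
top 2 173 mean [ 0.541 -0.1    0.088] normal [-0.04  0.86 -0.52] z [0.064 0.106] edge mean [ 0.542 -0.093  0.101] x [0.517 0.565] y [-0.098 -0.087] yaw 2.2
top 3 193 mean [0.545 0.015 0.088] normal [ 0.08 -0.89 -0.45] z [0.063 0.108] edge mean [0.546 0.007 0.103] x [0.522 0.572] y [0.002 0.012] yaw 5.1
top 4 200 mean [0.527 0.159 0.085] normal [-0.09  0.82  0.57] z [0.063 0.105] edge mean [0.528 0.15  0.098] x [0.505 0.552] y [0.144 0.156] yaw 5.0
```

Tag 1: edge midpoint at (0.565,-0.236,0.101), yaw 5°, push towards -y. Tag 3: edge midpoint at (0.547,0.008,0.104), push towards +y. I close the gripper, align it and approach tag 1.

Request:
{"fn": "play_rows", "kwargs": {
  "steps": [
    [0,[0,0,0],[0,0,0.051]],
    [0,[0,0,0],[0,0,0.051]],
    [0,[0.041,-0.034,0.006],[0,0,0]],
    [0,[0.041,-0.034,0.006],[0,0,0]],
    [0,[0.041,-0.034,0.006],[0,0,0]]
  ],
  "squeeze": 20
}}

```text
time_s: 1.52
tcp_pos: [0.3421, -0.415, 0.2133]
tool_rot: [3.138, 0.134, 0.001]
contact_force: [0.7, 0.6, -0.6]
grip_width: 0.0003
finger_force: 0.0
```

Request:
{"fn": "play_rows", "kwargs": {
  "steps": [
    [0,[0.041,-0.034,0.006],[0,0,0]],
    [0,[0.041,-0.034,0.006],[0,0,0]],
    [0,[0.041,-0.034,0.006],[0,0,0]],
    [0,[0.041,-0.034,0.006],[0,0,0]],
    [0,[0.041,-0.034,0.006],[0,0,0]]
  ]
}}

```text
time_s: 2.15
tcp_pos: [0.5321, -0.2275, 0.1833]
tool_rot: [3.138, 0.136, 0.001]
contact_force: [1.3, -0.1, 0.5]
grip_width: 0.0004
finger_force: 0.0
```

Request:
{"fn": "play_rows", "kwargs": {
  "steps": [
    [0,[0.036,-0.035,0],[0,0,0]],
    [0,[0,0,0],[0,0,0]],
    [0,[0,0,0.036],[0,0,0]],
    [0,[0,0,0.035],[0,0,0]],
    [0,[0,0,0.035],[0,0,0]]
  ]
}}

```text
time_s: 2.78
tcp_pos: [0.5632, -0.1917, 0.0766]
tool_rot: [3.138, 0.135, 0.001]
contact_force: [-1.2, -0.2, 0.3]
grip_width: 0.0002
finger_force: 0.0
```

Request:
{"fn": "play_rows", "kwargs": {
  "steps": [
    [0,[0,0.015,0],[0,0,0]],
    [0,[0,0.015,0],[0,0,0]],
    [0,[0,0.015,0],[0,0,0]],
    [0,[0,0.012,0],[0,0,0]],
    [0,[0,0.012,0],[0,0,0]]
  ]
}}

```text
time_s: 3.4
tcp_pos: [0.57, -0.2609, 0.0781]
tool_rot: [3.138, 0.135, 0.002]
contact_force: [0.3, 0.2, 0.2]
grip_width: -0.0001
finger_force: 0.3
```

Request:
{"fn": "play_rows", "kwargs": {
  "steps": [
    [0,[0,0.004,0],[0,0,0]],
    [0,[0,0.004,0],[0,0,0]],
    [0,[0,0,0],[0,0,0]]
  ]
}}

```text
time_s: 3.78
tcp_pos: [0.5702, -0.2675, 0.0771]
tool_rot: [-3.139, -0.136, 0.001]
contact_force: [0.8, 0.8, 0.5]
grip_width: 0.0001
finger_force: 0.0
```

Request:
{"fn": "play_rows", "kwargs": {
  "steps": [
    [0,[0,0.004,0],[0,0,0]],
    [0,[0,0.003,0],[0,0,0]],
    [0,[0,0,0],[0,0,0]]
  ]
}}

```text
time_s: 4.15
tcp_pos: [0.571, -0.2748, 0.0773]
tool_rot: [3.138, 0.136, 0.0]
contact_force: [0.3, 0.1, -0.6]
grip_width: 0.0002
finger_force: 0.0
```

```bash
python3 - <<'E'
from h import *
o=[]
for n in ['scene','top']:
    p=viewer.get_image(n); c=p['color'][:,:,::-1]
    c=c[135:225,135:375] if n=='scene' else c[200:300,180:420]
    o.append(cv2.resize(c,(790,290),interpolation=3))
cv2.imwrite('pics/p1.png',np.vstack(o))
s=readout.get_state();print(s['contact_force'],s['tcp_pos'])
E
```

```text
[ 0.28543674  0.10658475 -0.30808935] [ 0.57096497 -0.27461012  0.07731605]
```

View pics/p1.png

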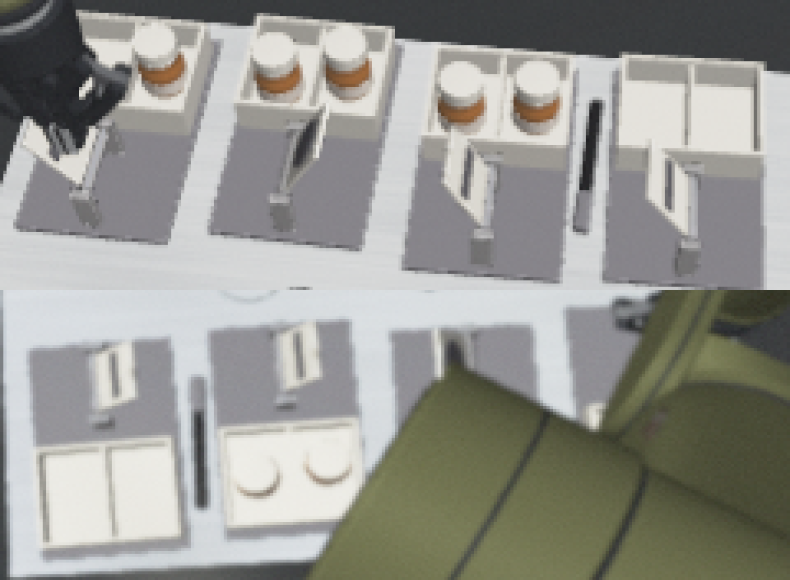

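Tag 1 has swung over to -y, with its edge at about (45,150) in the crop, and the finger is still against it. No clear stop force yet, so I keep pressing in small steps.

Request:
{"fn": "play_rows", "kwargs": {
  "steps": [
    [0,[0,0.003,0],[0,0,0]],
    [0,[0,0.003,0],[0,0,0]],
    [0,[0,0,0],[0,0,0]]
  ]
}}

```text
time_s: 4.62
tcp_pos: [0.5712, -0.2788, 0.0772]
tool_rot: [-3.135, -0.135, 0.001]
contact_force: [0.4, 4.9, 1.4]
grip_width: 0.0
finger_force: 2.7
```

Request:
{"fn": "play_rows", "kwargs": {
  "steps": [
    [0,[0,0.002,0],[0,0,0]],
    [0,[0,0,0],[0,0,0]]
  ]
}}

```text
time_s: 4.88
tcp_pos: [0.5712, -0.279, 0.0772]
tool_rot: [-3.133, -0.134, 0.001]
contact_force: [0.4, 10.3, 2.5]
grip_width: 0.0
finger_force: 4.7
```

The stop holds firm, with no motion and 10 N. I retreat, lift and go to the -y side of tag 3.

Request:
{"fn": "play_rows", "kwargs": {
  "steps": [
    [0,[0,-0.042,0],[0,0,0]],
    [0,[0,0,-0.04],[0,0,0]],
    [0,[0,0,-0.04],[0,0,0]],
    [0,[-0.001,-0.051,0],[0,0,0]],
    [0,[-0.002,-0.051,0],[0,0,0]]
  ]
}}

```text
time_s: 5.5
tcp_pos: [0.5569, -0.1392, 0.1583]
tool_rot: [3.138, 0.133, 0.004]
contact_force: [-0.1, 1.1, -0.7]
grip_width: -0.0002
finger_force: 0.0
```

Request:
{"fn": "play_rows", "kwargs": {
  "steps": [
    [0,[-0.002,-0.051,0],[0,0,0]],
    [0,[-0.001,-0.051,0],[0,0,0]],
    [0,[0,0,0],[0,0,0]]
  ]
}}

```text
time_s: 5.88
tcp_pos: [0.5435, -0.0349, 0.1575]
tool_rot: [-3.138, -0.142, 0.001]
contact_force: [0.5, -0.7, 0.2]
grip_width: 0.0002
finger_force: 0.0
```

Request:
{"fn": "play_rows", "kwargs": {
  "steps": [
    [0,[0.002,0,0.04],[0,0,0]],
    [0,[0.002,0,0.04],[0,0,0]],
    [0,[0,0,0],[0,0,0]],
    [0,[0,-0.015,0],[0,0,0]],
    [0,[0,-0.015,0],[0,0,0]]
  ]
}}

```text
time_s: 6.5
tcp_pos: [0.5471, -0.0072, 0.079]
tool_rot: [3.138, 0.134, 0.005]
contact_force: [0.1, -1.6, 0.5]
grip_width: 0.0
finger_force: 0.5
```

Request:
{"fn": "play_rows", "kwargs": {
  "steps": [
    [0,[0,-0.015,0],[0,0,0]],
    [0,[0,-0.012,0],[0,0,0]],
    [0,[0,-0.012,0],[0,0,0]],
    [0,[0,-0.004,0],[0,0,0]],
    [0,[0,0,0],[0,0,0]]
  ]
}}

```text
time_s: 7.12
tcp_pos: [0.5419, 0.0356, 0.0772]
tool_rot: [-3.139, -0.137, 0.0]
contact_force: [-0.6, -1.0, 0.8]
grip_width: 0.0002
finger_force: 0.0
```

Request:
{"fn": "play_rows", "kwargs": {
  "steps": [
    [0,[0,-0.003,0],[0,0,0]],
    [0,[0,0,0],[0,0,0]]
  ]
}}

```text
time_s: 7.38
tcp_pos: [0.5418, 0.038, 0.0772]
tool_rot: [-3.139, -0.135, 0.0]
contact_force: [0.2, 0.1, 0.5]
grip_width: 0.0001
finger_force: 0.0
```

Request:
{"fn": "play_rows", "kwargs": {
  "steps": [
    [0,[0,-0.004,0],[0,0,0]],
    [0,[0,-0.003,0],[0,0,0]],
    [0,[0,0,0],[0,0,0]]
  ]
}}

```text
time_s: 7.75
tcp_pos: [0.5413, 0.0442, 0.0773]
tool_rot: [3.137, 0.137, 0.0]
contact_force: [-0.0, -5.3, -0.5]
grip_width: -0.0003
finger_force: 1.9
```

Request:
{"fn": "play_rows", "kwargs": {
  "steps": [
    [0,[0,-0.003,0],[0,0,0]],
    [0,[0,0,0],[0,0,0]]
  ]
}}

```text
time_s: 8.0
tcp_pos: [0.5413, 0.0447, 0.0773]
tool_rot: [3.132, 0.139, 0.0]
contact_force: [1.4, -13.5, -1.1]
grip_width: -0.0001
finger_force: 5.3
```

The stop is reached on tag 3 (13.5 N, no motion). I retreat, lift and move back over to the right so the view is clear.

Request:
{"fn": "play_rows", "kwargs": {
  "steps": [
    [0,[0,0.042,0],[0,0,0]],
    [0,[0,0,-0.05],[0,0,0]],
    [0,[0,0,-0.05],[0,0,0]],
    [0,[-0.02,0.05,-0.02],[0,0,0]],
    [0,[-0.02,0.05,-0.01],[0,0,0]]
  ]
}}

```text
time_s: 8.62
tcp_pos: [0.5142, -0.0971, 0.2092]
tool_rot: [3.138, 0.139, 0.006]
contact_force: [1.4, 0.4, -0.8]
grip_width: 0.0001
finger_force: 0.0
```

Request:
{"fn": "play_rows", "kwargs": {
  "steps": [
    [0,[-0.025,0.055,0],[0,0,0]],
    [0,[-0.025,0.055,0],[0,0,0]],
    [0,[-0.025,0.055,0],[0,0,0]],
    [0,[-0.025,0.055,0],[0,0,0]],
    [0,[-0.025,0.055,0],[0,0,0]]
  ]
}}

```text
time_s: 9.25
tcp_pos: [0.4121, -0.3828, 0.2074]
tool_rot: [-3.138, -0.135, -0.002]
contact_force: [1.7, -0.1, -0.1]
grip_width: -0.0
finger_force: 0.0
```

Request:
{"fn": "play_rows", "kwargs": {
  "steps": [
    [0,[-0.02,0.055,0],[0,0,0]],
    [0,[-0.02,0.055,0],[0,0,0]],
    [0,[0,0,0],[0,0,0]],
    [0,[0,0,0],[0,0,0]]
  ]
}}

```text
time_s: 9.75
tcp_pos: [0.3821, -0.4938, 0.2067]
tool_rot: [-3.137, -0.134, -0.0]
contact_force: [0.1, 0.3, 0.3]
grip_width: 0.0003
finger_force: 0.0
```

```bash
python3 - <<'E'
from h import *
o=[]
for n in ['scene','top']:
    p=viewer.get_image(n); c=p['color'][:,:,::-1]
    c=c[135:225,135:375] if n=='scene' else c[200:300,180:420]
    o.append(cv2.resize(c,(790,290),interpolation=3))
    for q in [[.57,-.27],[.545,.04]]: pass
    K=np.array(p['mtx'],float);z=p['z_map'];v,u=np.nonzero(z>0)
    d=np.c_[(u-K[0,2])/K[0,0],(v-K[1,2])/K[1,1]];s=d.copy()
    for _ in range(20): s=d/(1+p['k1']*(s**2).sum(1,keepdims=True))
    Z=z[v,u][:,None];C=(np.c_[s*Z,Z]-np.array(p['t']))@np.array(p['R'])
    for i,(x,y) in enumerate([(.57,-.29),(.545,-.102),(.545,.06),(.53,.168)]):
        m=(abs(C[:,0]-x)<.04)&(abs(C[:,1]-y)<.055)&(C[:,2]>.062)&(C[:,2]<.13)
        P=C[m];N=np.linalg.svd(P-P.mean(0))[2][2];print(n,i+1,len(P),P.mean(0).round(3),N.round(2))
cv2.imwrite('pics/p2.png',np.vstack(o))
s=readout.get_state();print(s['time_s'],s['tcp_pos'])
E
```

```text
scene 1 335 [ 0.57  -0.29   0.082] [-0.05  0.82  0.58]
scene 2 139 [ 0.546 -0.098  0.088] [-0.07  0.85 -0.52]
scene 3 229 [0.546 0.057 0.084] [-0.09  0.81 -0.58]
scene 4 214 [0.531 0.16  0.084] [-0.07  0.81  0.58]
top 1 299 [ 0.568 -0.289  0.084] [ 0.06 -0.82 -0.57]
top 2 173 [ 0.541 -0.1    0.088] [-0.04  0.85 -0.52]
top 3 243 [0.542 0.055 0.085] [ 0.07 -0.8   0.59]
top 4 192 [0.528 0.159 0.086] [-0.08  0.82  0.57]
9.85 [ 0.38255154 -0.49292032  0.20709713]
```

View pics/p2.png

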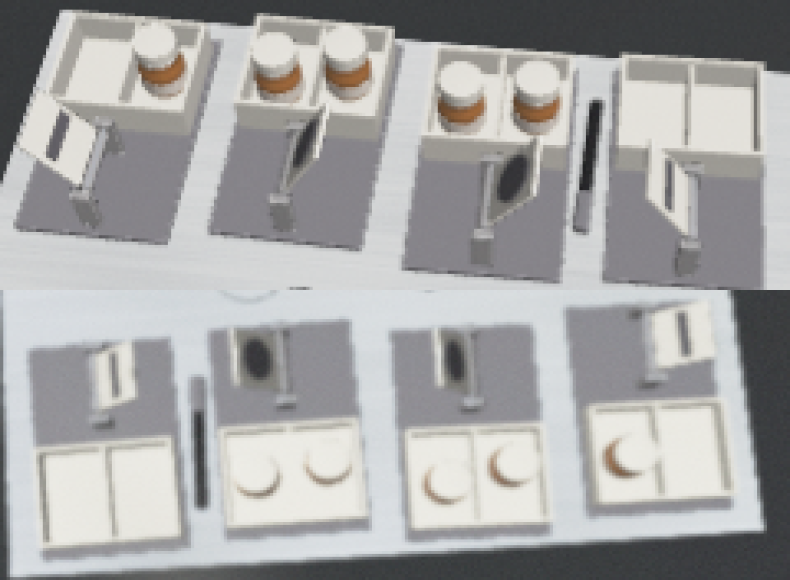

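Both wrong tags now lean at about 0.6 rad to their stops: tag 1, at crop (58,145), shows the bar, and tag 3, at (513,178), shows the disc. Tags 2 and 4, the jars and the pen have not moved.

```bash
python3 -c "
from plant import order
print(order.finish_job())"
```

```text
the job is handed in; nothing more can be done
None
```

The job is handed in: I pushed the two wrong tags to their stops (the one-jar bin at far right to bar, the full bin third from the right to disc), and the last pictures show the other two tags, the jars and the pen unmoved.

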